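# Stand the fallen bottle up in the card tray and take off its cap of unknown thread hand

### The arm

A 6-joint arm with a two-finger parallel gripper is mounted at the origin on the work surface. World frame = base frame: x ahead of the robot, y to its left, z up, the work surface at z = 0. Lengths are in m, angles in rad, forces in N, time in s.
With the tool pointing down it reaches from about 0.425 to 0.95 m from the base axis. Payload 3.5 kg.
Tool frame: the origin (TCP) lies midway between the tips of the shut fingers; the grasp point (between the pads) lies 19 mm behind it; x points along the fingers, y is the direction in which the jaws open and shut, and the axes are right-handed (so a half turn about x gives the same grasp; the last joint's range is limited). The gripper opens to 85 mm and grips with 20 to 120 N. Pads are 22 mm wide; open, the fingers measure 114 mm over their backs; the gripper's body (76 mm by 85 mm) begins 54 mm behind the grasp point. The pads swing forward as they close: fully open they stand 13 mm farther back than shut.
Start: joints at [-0.15, 0.286, 1.577, -0, 1.279, -0.15], TCP at [0.675, 0, 0.231] pointing down, gripper open.
Joint ranges: [-2.77, 2.77], [-0.9, 2.22], [0.21, 2.48], [-1.53, 4.67], [0.24, 2.81], [-2.84, 2.84]. Speed limits (rad/s): [2.79, 2.79, 3.14, 3.14, 3.14, 3.14].

### API

Orientations are given as a unit quaternion [x, y, z, w].
In Python, from plant import ctrl, vision gives the robot as it stands. The module is installed in compiled form; this text tells all that it offers.
- The arm moves only by the tool play_rows, never from a script. Its arguments are lists of equal length, an entry for each row: "claw": the closure in counts, from 0 (fully open) to 255 (shut); "travel": the shift along the tool's x, y, z in m, a list of three; "dr": the turn, a rotation vector about the tool's x, y, z in rad, a list of three. In form: {"claw": [claw, ...], "travel": [[tx, ty, tz], ...], "dr": [[wx, wy, wz], ...]}. A call has 1 to 20 rows; each row is the pose to reach, as a shift and turn from the pose measured when the call began, along the tool's axes at that moment; what a row does not reach only later rows make up. A row lasts 1/10 s, in which the tool goes at most 50 mm and 8.59 degrees, less where a joint would pass 70% of its speed; a pose out of reach is approached as far as the arm can. A call with a gripper value outside its range is refused whole. The fingers move at their own pace and stop on an object; "force" is the grip in N (left out, the last holds). Time passes only in rows, so rows that repeat a pose let the fingers close. It gives the time, the measured TCP pose, the force and the opening at its end, in the units of the state.
- ctrl.get_state(): the state, without advancing time (a new reading comes with each control period).
- vision.read_camera(name): name is "scene" or "side" or "wrist"; returns a dict with "img" (420x560x3 uint8, red, green, blue), "range_z" (420x560 float32, m along the optical axis (not along the pixel's ray), 0 where there is no reading), "K" (3x3 intrinsics, pixels), "distortion" ([k1, k2, p1, p2, k3] as OpenCV has them; the pictures are not rectified), "world_to_cam" (4x4, takes a point from world to camera coordinates). Camera axes: x right, y up, looking along -z (the intrinsics and any distortion apply to the point x, -y, -z); pixel columns grow to the right and rows downward; lengths in m; the calibration is good to about 2 mm. A picture is of the moment at which its call begins.
- ctrl.sign_off(): hands the job in, once; it reports no verdict.
The state is a dict: "time": time; "qpos": joint angles; "dq": joint speeds; "joint_efforts": joint torques, N m; "eef_pos": TCP position; "tcp_rot": TCP orientation; "contact_force": force on the tool from outside, world axes, zero at the start; "wrist_torque": the same for the moment, N m; "opening": opening from 0.0 (shut) to 1.0 (fully open).
Only numpy, scipy, OpenCV 4.12 (cv2) and the standard library are available. Lean on these libraries where they do the work, as an engineer would, in place of code of your own. Each camera call takes 0.05 s, during which the arm holds its last target.

### The job

A square bottle has fallen over in the wooden card tray: stand it upright on its foot again in that row, cap still on, without knocking over its neighbours or pushing them aside, and leave the spare bottle lying in the carton. Then take off the cap of the bottle you stood up; it may have a right-hand or a left-hand thread, so feel which way it loosens. Finish while holding the cap, level and still, a hand's breadth straight above the open bottle, which stays standing in the row.

Things in the scene. Friction and masses are not known exactly. Their poses are not given: they have to be found in the camera images.
- tray: Fixed low wooden card tray holding one row along its y. Origin: centre of its underside. Inside 67 mm wide (x), 430 mm long (y); floor 6 mm thick; side walls 9 mm thick, top at z = 24 mm; end walls to 36 mm. Slide carton and tin share its -y end (to y = -85 mm), the jar its +y end (from y = 140); between them only the fallen bottle. Its side walls let a standing bottle's square foot turn only 7 degrees either way.
- carton: Fixed open cardboard carton 78 x 160 mm, walls to 42 mm, about 150 mm from the tray on its +x side, axes parallel to the tray's. Origin: centre of its underside. The spare bottle lies in it. Leave alone.
- bottle_1_mid (a point): Centre of one of two like bottles, 60 mm above its underside; z points foot to cap. Square body 60 x 60 x 88 mm high, sides along x and y; shoulder to 98 mm, round neck 36 mm across, rim at 118 mm, 121 mm with cap; 0.2 to 0.3 kg. Which one lies in the tray (foot towards tray -y) and which is the spare in the carton varies.
- cap_1_mid (a point): Centre of bottle_1's ribbed cap, 54 mm across, 22 mm high; z out through its top; when on, 50 mm from the bottle's centre. Short lug thread: the loosening way it turns easily (under 0.2 N m), lifts straight off once turned 50 to 90 degrees, hard stop at 95; the other way a hard stop at once (over 0.4 N m). One cap is right-hand, the other left-hand; they look alike.
- bottle_2_mid (a point): Centre of one of two like bottles, 60 mm above its underside; z points foot to cap. Square body 60 x 60 x 88 mm high, sides along x and y; shoulder to 98 mm, round neck 36 mm across, rim at 118 mm, 121 mm with cap; 0.2 to 0.3 kg. Which one lies in the tray (foot towards tray -y) and which is the spare in the carton varies.
- cap_2_mid (a point): Centre of bottle_2's ribbed cap, 54 mm across, 22 mm high; z out through its top; when on, 50 mm from the bottle's centre. Short lug thread: the loosening way it turns easily (under 0.2 N m), lifts straight off once turned 50 to 90 degrees, hard stop at 95; the other way a hard stop at once (over 0.4 N m). One cap is right-hand, the other left-hand; they look alike.
- slide_carton: cardboard carton of slides 56 x 56 x 52 mm high, in the row; loose, leave alone. Origin: centre of its underside.
- film_tin: round steel tin 57 mm across, 60 mm high, in the row; loose, leave alone. Origin: centre of its underside.
- paste_jar: round jar 56 mm across, 62 mm high, in the row; loose, leave alone. Origin: centre of its underside.
- rubber_stamp: wooden hand stamp 36 x 62 x 85 mm high, beyond the tray; loose, leave alone. Origin: centre of its underside.
- loupe: round loupe 52 mm across, 47 mm high, beyond the tray; loose, leave alone. Origin: centre of its underside.
- tape_dispenser: tape dispenser 58 x 150 x 90 mm high, on the table; loose, leave alone. Origin: centre of its underside.
- pencil_cup: steel cup 72 mm across, 95 mm high, on the table; loose, leave alone. Origin: centre of its underside.
Mind the look-alikes: they are no part of the job. What is shaped like the part that bears cap_2_mid but orange or turquoise is not meant. Leave any pink look-alike of the part that bears bottle_2_mid alone.

How it is judged:
By the outcome, as a careful person would: the job done as asked, in the order asked, and still so for the second after the job is handed in, while the arm keeps its last pose, push and grip.
It also fails if it takes over 51 s, if anything falls off the work surface, if the arm or the gripper's body presses on something with over 40 N, if the wrist force passes 120 N, or if a joint passes its speed limit or range.

## Working session

There is one attempt and no reset: what is moved stays moved. The work goes in short steps, Python scripts to look and compute and a tool call to move; the robot and the scene stay as the last step left them, time stands still between calls to the robot, and variables do not carry over. Pictures are saved under pics/ and viewed, and the job is handed in when it is done.

Besides the shell and the picture viewer there is one more tool, called after ">>>" in YAML: its name, and indented under it one key for each argument. play_rows: Moves the arm, as the interface text tells. Its arguments: {"type":"object","properties":{"claw":{"type":"array","items":{"type":"number"}},"travel":{"type":"array","items":{"type":"array","items":{"type":"number"}}},"dr":{"type":"array","items":{"type":"array","items":{"type":"number"}}},"force":{"type":"number"}},"required":["claw","travel","dr"]}

```bash
mkdir -p pics; ls
cat > h.py <<'E'
import numpy as np, cv2
from plant import ctrl, vision
def cam(n):
    d=vision.read_camera(n); return d
def save(d,fn): cv2.imwrite('pics/'+fn,d['img'][:,:,::-1])
def cloud(d):
    z=d['range_z']; h,w=z.shape
    u,v=np.meshgrid(np.arange(w),np.arange(h))
    p=np.stack([u.ravel(),v.ravel()],1).astype(np.float64)[:,None]
    n=cv2.undistortPoints(p,d['K'],np.array(d['distortion'],float))[:,0]
    Z=z.ravel().astype(float)
    c=np.stack([n[:,0]*Z,-n[:,1]*Z,-Z,np.ones_like(Z)],0)
    W=np.linalg.inv(d['world_to_cam'])@c
    P=W[:3].T.reshape(h,w,3).copy(); P[z<=0]=np.nan
    return P
E
python3 - <<'E'
from h import *
for n in ['scene','side','wrist']:
    d=cam(n); save(d,n+'0.png'); np.savez('d_'+n+'0.npz',**d)
s=ctrl.get_state(); print(s)
E
```

```text
pics
{'time': 0.15, 'qpos': array([-1.49992905e-01,  2.87025995e-01,  1.57784024e+00, -2.11776503e-05,
        1.27860533e+00, -1.49970722e-01]), 'dq': array([ 1.06478815e-03, -8.45895421e-04, -4.42287204e-03, -1.29173289e-03,
       -1.17004036e-03,  1.94105133e-05]), 'joint_efforts': array([ 7.91554030e-04, -4.06602967e+01, -2.93140125e+01, -8.94972595e-05,
        3.96185191e-03, -2.97825103e-06]), 'eef_pos': array([6.74487291e-01, 1.06753687e-04, 2.30222632e-01]), 'tcp_rot': array([ 0.49960376,  0.50052615, -0.50040383,  0.49946538]), 'contact_force': array([-0.12564367,  0.09424131,  0.66457308]), 'wrist_torque': array([0.02143594, 0.02382151, 0.00206524]), 'opening': 1.003903848061036}
```

View pics/scene0.png

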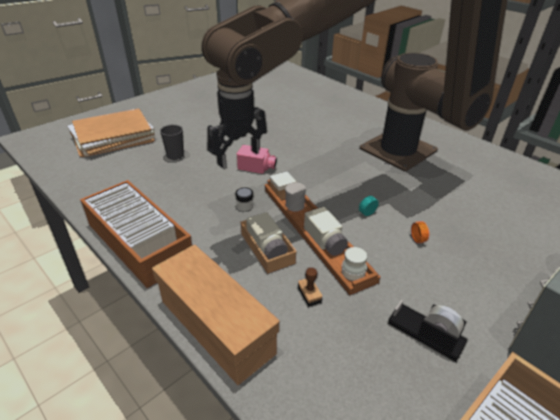

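View pics/side0.png

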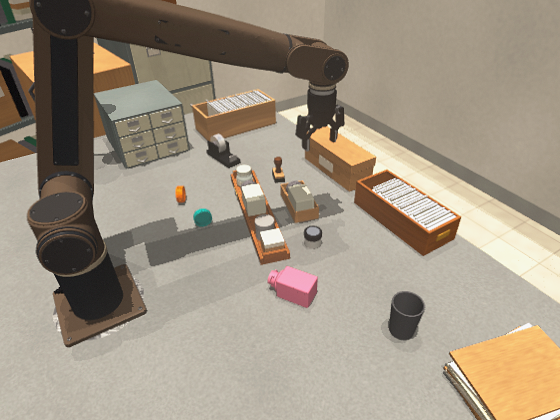

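View pics/wrist0.png

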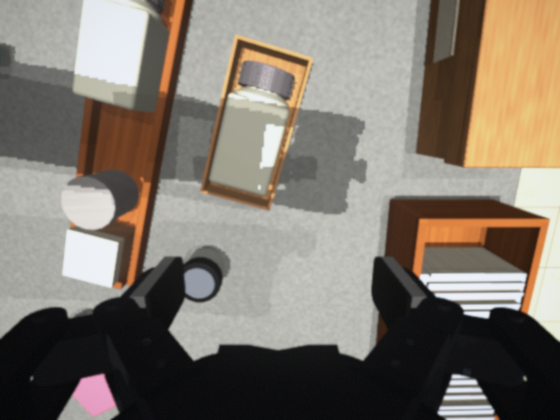

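Run:
```python
from h import *
for n,(u0,v0,u1,v1) in {'scene':(220,150,400,310),'side':(190,140,350,290)}.items():
    d=dict(np.load(f'd_{n}0.npz')); im=d['img'][v0:v1,u0:u1,::-1]
    cv2.imwrite(f'pics/{n}0_crop.png',cv2.resize(im,None,fx=4,fy=3.7,interpolation=cv2.INTER_CUBIC)[:600,:800])
# merge top-view height map
H=np.full((420,420),np.nan);C=np.zeros((420,420,3),np.uint8)
allp=[]
for n in ['scene','side','wrist']:
    d=dict(np.load(f'd_{n}0.npz')); P=cloud(d).reshape(-1,3); c=d['img'].reshape(-1,3)
    ok=np.isfinite(P).all(1)&(P[:,2]<0.16)&(P[:,2]>-.02); P=P[ok];c=c[ok]
    # 2mm/px ; x 0.3..1.0 up , y -0.4..0.4
    H=np.full((300,400,),-1.);C=np.zeros((300,400,3),np.uint8)
    r=((1.0-P[:,0])/.002).astype(int); q=((.4-P[:,1])/.002).astype(int)
    m=(r>=0)&(r<300)&(q>=0)&(q<400)
    o=np.argsort(P[m,2]); 
    C[r[m][o],q[m][o]]=c[m][o]; H[r[m][o],q[m][o]]=P[m,2][o]
    Hc=cv2.applyColorMap(np.clip((H+.01)*2000,0,255).astype(np.uint8),cv2.COLORMAP_JET); Hc[H<-.5]=0
    cv2.imwrite(f'pics/top_{n}.png',np.vstack([C[:,:,::-1],Hc]))
```

```text
(no output)
```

View pics/scene0_crop.png

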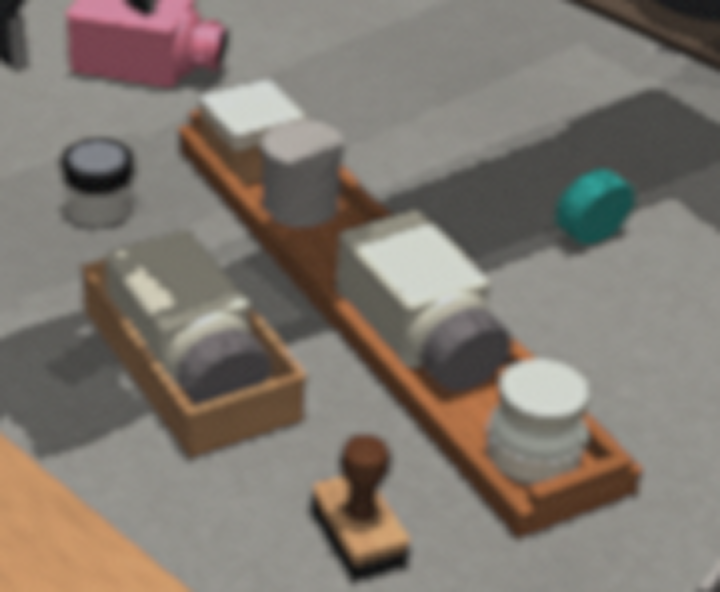

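View pics/side0_crop.png

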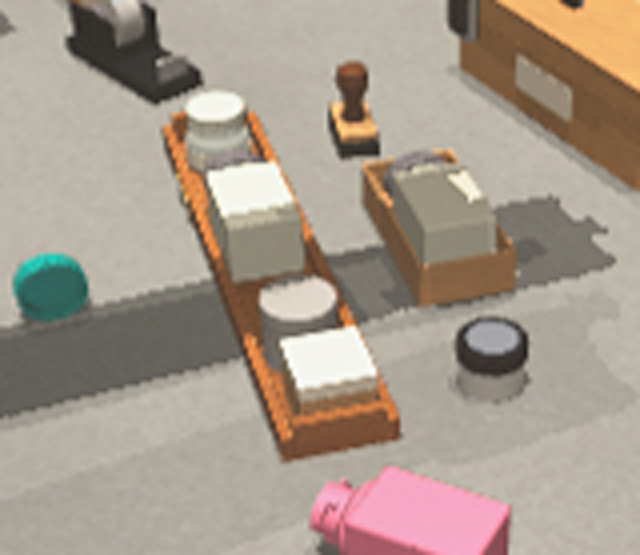

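View pics/top_wrist.png

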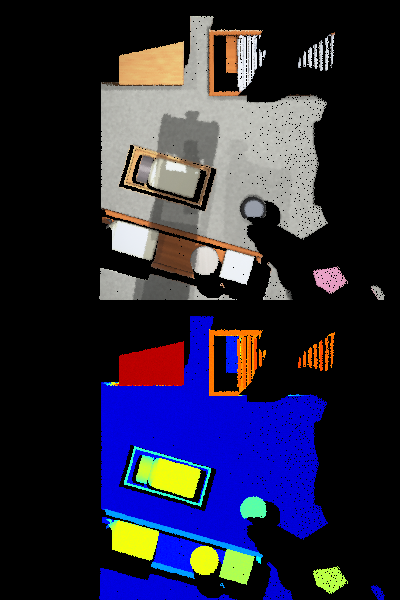

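View pics/top_side.png

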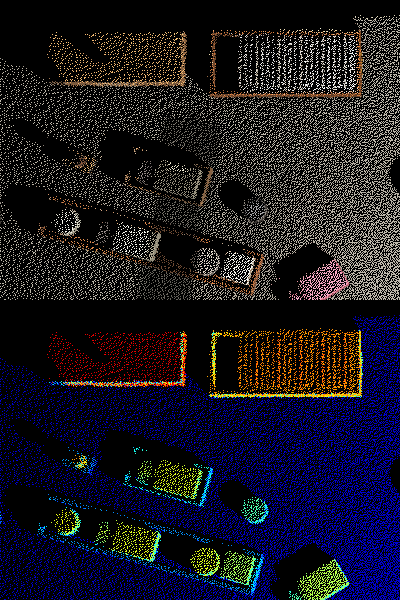

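View pics/top_scene.png

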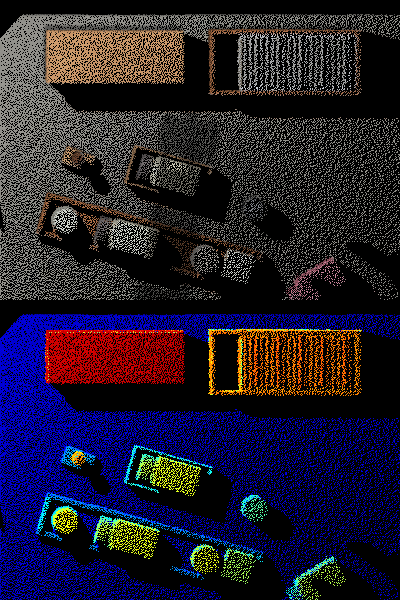

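```bash
cat > fit.py <<'E'
from h import *
def pts(names,suf):
    L=[]
    for n in names:
        d=dict(np.load(f'd_{n}{suf}.npz')); P=cloud(d).reshape(-1,3)
        L.append(P[np.isfinite(P).all(1)])
    return L
if __name__=='__main__':
    for n,P in zip(['scene','side','wrist'],pts(['scene','side','wrist'],'0')):
        def reg(x0,x1,y0,y1,z0,z1):
            m=(P[:,0]>x0)&(P[:,0]<x1)&(P[:,1]>y0)&(P[:,1]<y1)&(P[:,2]>z0)&(P[:,2]<z1); return P[m]
        g=reg(.6,.65,-.1,.1,-.02,.02); print(n,'table z',np.median(g[:,2]) if len(g) else None)
        for nm,r in dict(bot=(.46,.60,.07,.20,.06,.075),jar=(.5,.62,.22,.32,.062,.075),tin=(.4,.52,-.045,.02,.060,.075),box=(.4,.52,-.13,-.03,.05,.0605),wall=(.4,.65,-.2,.4,.018,.028)).items():
            q=reg(*r)
            if len(q)<10: print(nm,len(q)); continue
            rc=cv2.minAreaRect(q[:,:2].astype(np.float32)*1000)
            print(nm,len(q),[round(float(v),1) for v in (*rc[0],*rc[1],rc[2])],'zmed',round(np.median(q[:,2]),4), 'mean',q.mean(0).round(4))
E
python3 fit.py
```

```text
scene table z 0.0010010223023665388
bot 655 [525.5, 145.1, 118.7, 62.8, 75.1] zmed 0.0663 mean [0.5263 0.1397 0.0658]
jar 290 [558.7, 268.9, 49.8, 45.4, 40.8] zmed 0.0687 mean [0.5604 0.2704 0.0685]
tin 230 [479.3, -10.3, 59.4, 55.9, 11.5] zmed 0.0667 mean [ 0.4836 -0.0081  0.0663]
box 232 [467.4, -76.5, 61.2, 59.1, 75.0] zmed 0.0583 mean [ 0.4716 -0.0745  0.0579]
wall 1172 [547.9, 52.4, 533.3, 185.1, 78.0] zmed 0.0237 mean [0.5484 0.1244 0.0234]
side table z 0.0010404477821283065
bot 349 [521.0, 143.6, 121.1, 59.1, 74.0] zmed 0.0656 mean [0.5166 0.1294 0.0654]
jar 106 [556.1, 267.3, 46.9, 48.6, 34.4] zmed 0.0677 mean [0.5549 0.2644 0.0674]
tin 213 [477.1, -13.2, 54.5, 55.4, 30.2] zmed 0.0658 mean [ 0.4762 -0.0133  0.0657]
box 339 [467.2, -64.9, 80.6, 57.5, 75.5] zmed 0.0577 mean [ 0.4638 -0.0746  0.0572]
wall 759 [578.6, 120.1, 528.7, 208.7, 74.8] zmed 0.0238 mean [0.5106 0.0534 0.0235]
wrist table z 0.0011723749176247578
bot 6846 [520.0, 134.0, 94.6, 61.0, 73.9] zmed 0.0673 mean [0.5214 0.132  0.0671]
jar 0
tin 2427 [478.3, -14.6, 66.7, 57.1, 82.4] zmed 0.0672 mean [ 0.4805 -0.0083  0.0669]
box 2622 [468.7, -63.6, 79.3, 58.1, 74.0] zmed 0.0592 mean [ 0.4683 -0.0718  0.0587]
wall 5028 [554.0, 27.0, 327.1, 207.4, 74.3] zmed 0.0249 mean [0.5268 0.0458 0.0241]
```

Run:
```python
from fit import *
L=pts(['scene','side','wrist'],'0')
for n,P in zip('scene side wrist'.split(),L):
    a=np.radians(-15); ey=np.array([-np.sin(a),np.cos(a)]); ex=np.array([np.cos(a),np.sin(a)])
    o=np.array([.522,.137]); q=P[:,:2]-o
    X=q@ex;Y=q@ey
    m=(abs(X)<.055)&(X>.030)&(abs(Y)<.3)&(P[:,2]>.021)&(P[:,2]<.028)
    # line fit
    k=np.polyfit(Y[m],X[m],1); print(n,m.sum(),'+x wall angle',-15-np.degrees(k[0]),'X',k[1],X[m].min(),X[m].max(),'Y',Y[m].min(),Y[m].max())
    m=(X<-.03)&(X>-.055)&(abs(Y)<.3)&(P[:,2]>.021)&(P[:,2]<.028)
    if m.sum()>20:
        k=np.polyfit(Y[m],X[m],1); print(n,m.sum(),'-x wall angle',-15-np.degrees(k[0]),'X',k[1],'Y',Y[m].min(),Y[m].max())
    m=(abs(X)<.05)&(abs(Y)<.3)&(P[:,2]>.033)&(P[:,2]<.038)&(abs(Y)>.15); 
    for s in (1,-1):
        mm=m&(s*Y>0.15); 
        if mm.sum()>5: print('end',s,mm.sum(),np.percentile(Y[mm],[2,50,98]))
    # bottle body top (flat) z>0.064
    z0=np.median(P[(abs(X)<.02)&(abs(Y)<.03),2])
    m=(abs(X)<.04)&(abs(Y)<.1)&(P[:,2]>z0-.0015)&(P[:,2]<z0+.0015)
    print('body X',np.percentile(X[m],[.5,99.5]),'Y',np.percentile(Y[m],[.5,99.5]),'z0',z0)
    for nm,(c) in dict(jar=(.56,.268),tin=(.48,-.011)).items():
        c=np.array(c); m=(np.linalg.norm(P[:,:2]-c,axis=1)<.04)&(P[:,2]>.062)
        if m.sum(): print(nm,'Y',np.percentile(Y[m],[1,99]),'X',np.percentile(X[m],[1,99]))
    m=(abs(X)<.035)&(Y>.03)&(Y<.1)&(P[:,2]>.05)
    print('beyond body Y hist',np.histogram(Y[m],bins=np.arange(.03,.1,.005))[0])
```

```text
scene 538 +x wall angle -15.50479339757852 X 0.03998727159246906 0.03000687661463382 0.046562433743736684 Y -0.26322358420693925 0.18638039282313365
scene 132 -x wall angle -15.127115314306556 X -0.035783172672761425 Y -0.15885433559851914 0.2993686638383198
end 1 129 [0.15245914 0.18183724 0.28573198]
end -1 33 [-0.26261557 -0.21505695 -0.16051966]
body X [-0.02679341  0.03078945] Y [-0.04865556  0.03940626] z0 0.06686815092773668
jar Y [0.11401048 0.16085864] X [-0.02235727  0.02506583]
tin Y [-0.17946899 -0.12509333] X [-0.02713719  0.02606988]
beyond body Y hist [55 65 47 13 26 26 28 36 37  0  0  0  0  0]
side 157 +x wall angle -15.566754377964175 X 0.037498705555471794 0.030382778622597962 0.04362608505798969 Y -0.26528981403460805 0.18390994993385848
side 283 -x wall angle -15.543953179855743 X -0.038728040678526504 Y -0.2639797625873625 0.2951603578490165
end 1 15 [0.17168468 0.26791283 0.28349504]
end -1 102 [-0.2642338  -0.25602332 -0.16444284]
body X [-0.03102242  0.02594682] Y [-0.0513905   0.03900311] z0 0.06602437571174419
jar Y [0.11037384 0.15765331] X [-0.02535144  0.02207041]
tin Y [-0.17823478 -0.12547708] X [-0.03933623  0.03606625]
beyond body Y hist [15  5  0  5 15 12 12  7  0  0  0  0  0  0]
wrist 2665 +x wall angle -15.768367524836489 X 0.03858037600631307 0.03013239688525783 0.04373294754442866 Y -0.2612490110187501 0.06536158496048615
wrist 820 -x wall angle -16.2514467237239 X -0.03606922907095763 Y -0.20415268636436656 -0.05272697556171692
end -1 206 [-0.26065729 -0.20758634 -0.15223665]
body X [-0.03017826  0.02706354] Y [-0.04870127  0.03663303] z0 0.06751826778727738
tin Y [-0.17825923 -0.12561052] X [-0.02977642  0.02363858]
beyond body Y hist [414 215 106  20   1   0   0   0   0   0   0   0   0   0]
```

```bash
cat > plan.py <<'E'
from h import *
from scipy.spatial.transform import Rotation as R
psi=np.radians(-15.5)
ex=np.array([np.cos(psi),np.sin(psi),0]); ey=np.array([-np.sin(psi),np.cos(psi),0]); ez=np.array([0,0,1.])
o=np.array([.522,.137,0])
def W(X,Y,Z): return o+X*ex+Y*ey+Z*ez
def frame(a,y):
    return R.from_matrix(np.stack([a,y,np.cross(a,y)],1))
def tilt(deg,sy=1): # + = pointing toward +Y
    t=np.radians(deg); return frame(-np.cos(t)*ez+np.sin(t)*ey, sy*ex)
def rel(p,Rt,s=None):
    s=s or ctrl.get_state(); R0=R.from_quat(s['tcp_rot'])
    t=R0.inv().apply(p-s['eef_pos']); r=(R0.inv()*Rt).as_rotvec()
    return t,r
def show(nm,p,Rt,s=None):
    t,r=rel(p,Rt,s); print(nm,'travel',t.round(4),'dr',r.round(4),'deg',np.degrees(np.linalg.norm(r)).round(1))
E
python3 - <<'E'
from plan import *
s=ctrl.get_state(); print(R.from_quat(s['tcp_rot']).as_matrix().round(3))
d=np.load('d_wrist0.npz'); print(np.linalg.inv(d['world_to_cam'])[:3,3])
for sy in (1,-1):
    Rt=tilt(-30,sy); a=Rt.as_matrix()[:,0]
    g=W(0,.013,.046)
    for b in (.12,.05,0): show((sy,b),g+.019*a-b*a,Rt,s)
E
```

```text
[[-0.002  1.    -0.   ]
 [ 0.    -0.    -1.   ]
 [-1.    -0.002 -0.   ]]
[0.67351294 0.06529027 0.37406289]
(1, 0.12) travel [ 0.0971 -0.1353 -0.1981] dr [ 0.2648 -0.5204 -0.069 ] deg 33.7
(1, 0.05) travel [ 0.1577 -0.1446 -0.1643] dr [ 0.2648 -0.5204 -0.069 ] deg 33.7
(1, 0) travel [ 0.201  -0.1512 -0.1402] dr [ 0.2648 -0.5204 -0.069 ] deg 33.7
(-1, 0.12) travel [ 0.0971 -0.1353 -0.1981] dr [-2.7801  0.0987 -0.7449] deg 165.0
(-1, 0.05) travel [ 0.1577 -0.1446 -0.1643] dr [-2.7801  0.0987 -0.7449] deg 165.0
(-1, 0) travel [ 0.201  -0.1512 -0.1402] dr [-2.7801  0.0987 -0.7449] deg 165.0
```

>>> play_rows:
  claw: [0,0,0,0,0,0,0,0,0,0]
  travel:
    - [0.01,-0.02,-0.03]
    - [0.025,-0.04,-0.06]
    - [0.04,-0.06,-0.09]
    - [0.055,-0.08,-0.12]
    - [0.07,-0.1,-0.15]
    - [0.085,-0.12,-0.18]
    - [0.097,-0.135,-0.198]
    - [0.097,-0.135,-0.198]
    - [0.097,-0.135,-0.198]
    - [0.097,-0.135,-0.198]
  dr:
    - [0.04,-0.074,-0.01]
    - [0.08,-0.149,-0.02]
    - [0.12,-0.223,-0.03]
    - [0.15,-0.3,-0.04]
    - [0.19,-0.372,-0.05]
    - [0.23,-0.446,-0.06]
    - [0.265,-0.52,-0.069]
    - [0.265,-0.52,-0.069]
    - [0.265,-0.52,-0.069]
    - [0.265,-0.52,-0.069]
  force: 60

```text
time: 1.15
eef_pos: [0.5403, 0.1974, 0.1344]
tcp_rot: [-0.399, -0.302, 0.689, -0.524]
contact_force: [0.0, -0.4, 0.9]
opening: 0.995
```

Run:
```python
from plan import *
d=cam('wrist'); save(d,'w1.png'); np.savez('d_wrist1.npz',**d)
s=ctrl.get_state(); print(s['time'],s['qpos'].round(3),s['eef_pos'])
Rt=tilt(-30); a=Rt.as_matrix()[:,0]; g=W(0,.013,.046)
for b in (.05,0): show(b,g+.019*a-b*a,Rt,s)
P=cloud(d).reshape(-1,3); P=P[np.isfinite(P).all(1)]
q=P-o; X=q@ex;Y=q@ey
z0=np.median(P[(abs(X)<.02)&(abs(Y)<.03),2])
for yy in np.arange(-.045,.036,.01):
    m=(abs(X)<.04)&(abs(Y-yy)<.005)&(abs(P[:,2]-z0)<.0015); print(yy.round(3),np.percentile(X[m],[1,99]).round(4))
m=(abs(X)<.04)&(abs(Y)<.1)&(abs(P[:,2]-z0)<.0015); print('Y',np.percentile(Y[m],[.5,99.5]),z0)
```

```text
1.2 [ 0.35   0.371  1.719 -0.425  1.39   0.773] [0.54048896 0.19717894 0.13470912]
0.05 travel [ 0.0708 -0.0018 -0.001 ] dr [-0.0023 -0.0018 -0.0008] deg 0.2
0 travel [ 0.1208 -0.0018 -0.0009] dr [-0.0023 -0.0018 -0.0008] deg 0.2
-0.045 [-0.0298  0.0255]
-0.035 [-0.0305  0.0258]
-0.025 [-0.0303  0.0259]
-0.015 [-0.0301  0.0259]
-0.005 [-0.0301  0.0259]
0.005 [-0.0303  0.0261]
0.015 [-0.0303  0.0263]
0.025 [-0.0302  0.0261]
0.035 [-0.0301  0.0258]
Y [-0.04808898  0.03913233] 0.06688844690677878
```

View pics/w1.png

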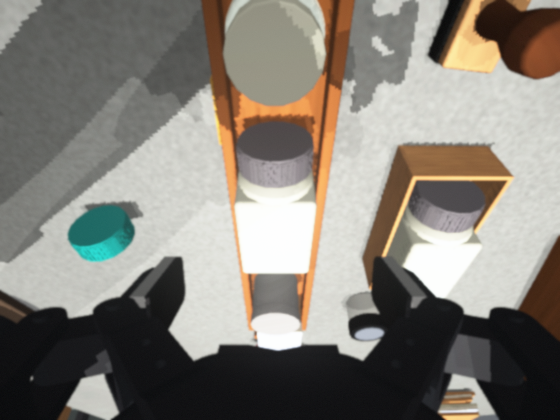

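>>> play_rows:
  claw: [0,0,0,0,0,0,255,255,255,255,255,255,255,255]
  travel:
    - [0.04,-0.003,-0.001]
    - [0.075,-0.003,-0.001]
    - [0.1,-0.003,-0.001]
    - [0.121,-0.003,-0.001]
    - [0.121,-0.003,-0.001]
    - [0.121,-0.003,-0.001]
    - [0.121,-0.003,-0.001]
    - [0.121,-0.003,-0.001]
    - [0.121,-0.003,-0.001]
    - [0.121,-0.003,-0.001]
    - [0.121,-0.003,-0.001]
    - [0.121,-0.003,-0.001]
    - [0.121,-0.003,-0.001]
    - [0.121,-0.003,-0.001]
  dr:
    - [0,0,0]
    - [0,0,0]
    - [0,0,0]
    - [0,0,0]
    - [0,0,0]
    - [0,0,0]
    - [0,0,0]
    - [0,0,0]
    - [0,0,0]
    - [0,0,0]
    - [0,0,0]
    - [0,0,0]
    - [0,0,0]
    - [0,0,0]
  force: 60

```text
time: 2.6
eef_pos: [0.5236, 0.1416, 0.0312]
tcp_rot: [-0.401, -0.302, 0.688, -0.524]
contact_force: [1.6, 2.0, 5.7]
opening: 0.697
```

Run:
```python
from plan import *
d=cam('scene'); save(d,'s2.png'); d=cam('side'); save(d,'sd2.png')
s=ctrl.get_state(); print(s['time'],s['qpos'].round(3),s['eef_pos'],s['contact_force'],s['wrist_torque'],s['opening'])
a=cv2.imread('pics/s2.png')[130:300,210:400];b=cv2.imread('pics/sd2.png')[100:270,170:360]
cv2.imwrite('pics/c2.png',cv2.resize(np.hstack([a,b]),None,fx=2.1,fy=3,interpolation=2))
```

```text
2.7 [ 0.274  0.441  1.85  -0.48   1.179  0.808] [0.52362489 0.1415899  0.03124047] [1.47145443 2.70204849 5.86878475] [ 0.20743229  0.02070837 -0.02547281] 0.6912818182591388
```

View pics/c2.png

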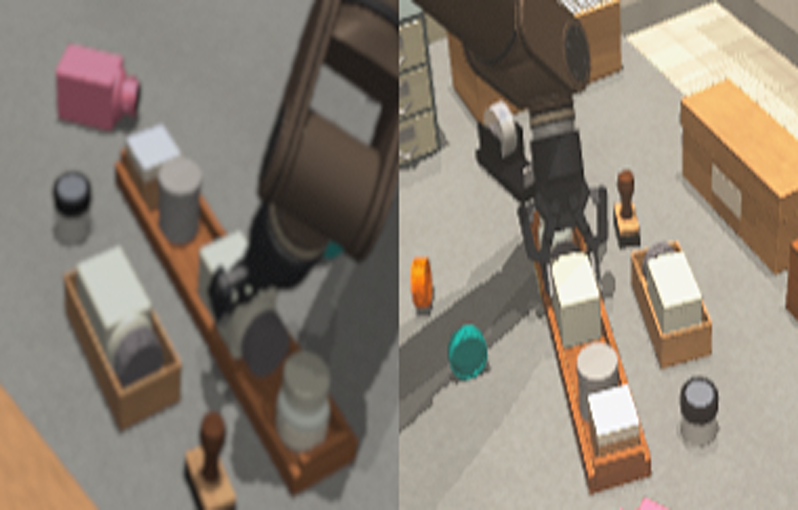

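```bash
cat >> plan.py <<'E'
def stand(th,foot,s,f0,R0,p0):
    # tool pose when bottle rotated by th about ex from the lying grasp, foot centre moved to foot
    Q=R.from_rotvec(ex*np.radians(th))
    return foot+Q.apply(p0-f0), Q*R0
E
python3 - <<'E'
from plan import *
s=ctrl.get_state(); p0=s['eef_pos'];R0=R.from_quat(s['tcp_rot'])
xt=(p0-o)@ex; print('tcp X',xt,'Y',(p0-o)@ey)
f0=W(xt,-.049,.036)
np.savez('grasp.npz',p0=p0,q0=s['tcp_rot'],f0=f0)
for i,(th,Y,Z,X) in enumerate([(0,-.049,.06,xt),(0,-.049,.085,xt)]+[(90*k/12,-.049+.044*k/12,.09-.055*(k/12)**2,xt*(1-k/12)) for k in range(1,13)]):
    p,Rt=stand(th,W(X,Y,Z),s,f0,R0,p0); t,r=rel(p,Rt,s)
    print(th,t.round(3).tolist(),r.round(3).tolist(),'z',p[2].round(3))
E
```

```text
tcp X 0.00033919305456619987 Y 0.004857195500519063
0 [-0.021, 0.0, 0.012] [0.0, 0.0, 0.0] z 0.055
0 [-0.043, 0.0, 0.024] [0.0, 0.0, 0.0] z 0.08
7.5 [-0.055, 0.0, 0.027] [0.001, 0.131, -0.0] z 0.092
15.0 [-0.061, 0.0, 0.027] [0.001, 0.262, -0.001] z 0.098
22.5 [-0.066, 0.0, 0.028] [0.002, 0.393, -0.001] z 0.103
30.0 [-0.07, 0.0, 0.029] [0.002, 0.524, -0.002] z 0.107
37.5 [-0.073, 0.0, 0.03] [0.003, 0.654, -0.002] z 0.109
45.0 [-0.074, 0.0, 0.031] [0.003, 0.785, -0.003] z 0.111
52.5 [-0.073, 0.0, 0.032] [0.004, 0.916, -0.003] z 0.111
60.0 [-0.071, 0.0, 0.033] [0.005, 1.047, -0.004] z 0.11
67.5 [-0.068, 0.0, 0.034] [0.005, 1.178, -0.004] z 0.107
75.0 [-0.063, 0.0, 0.034] [0.006, 1.309, -0.005] z 0.103
82.5 [-0.056, 0.0, 0.034] [0.006, 1.44, -0.005] z 0.097
90.0 [-0.047, -0.0, 0.033] [0.007, 1.571, -0.006] z 0.089
```

>>> play_rows:
  claw: [255,255,255,255,255,255,255,255,255,255,255,255,255,255,255]
  travel:
    - [-0.011,0,0.006]
    - [-0.021,0,0.012]
    - [-0.032,0,0.018]
    - [-0.043,0,0.024]
    - [-0.049,0,0.026]
    - [-0.055,0,0.027]
    - [-0.058,0,0.027]
    - [-0.061,0,0.027]
    - [-0.063,0,0.028]
    - [-0.066,0,0.028]
    - [-0.068,0,0.029]
    - [-0.07,0,0.029]
    - [-0.073,0,0.03]
    - [-0.074,0,0.031]
    - [-0.074,0,0.031]
  dr:
    - [0,0,0]
    - [0,0,0]
    - [0,0,0]
    - [0,0,0]
    - [0,0.065,0]
    - [0.001,0.131,0]
    - [0.001,0.196,0]
    - [0.001,0.262,-0.001]
    - [0.001,0.328,-0.001]
    - [0.002,0.393,-0.001]
    - [0.002,0.459,-0.001]
    - [0.002,0.524,-0.002]
    - [0.003,0.654,-0.002]
    - [0.003,0.785,-0.003]
    - [0.003,0.785,-0.003]

```text
time: 4.2
eef_pos: [0.5247, 0.1492, 0.1107]
tcp_rot: [0.634, 0.478, -0.485, 0.367]
contact_force: [-0.6, -0.0, -2.9]
opening: 0.69
```

```bash
cat > step.py <<'E'
from plan import *
import sys
n=sys.argv[1]
a=cam('scene');b=cam('side'); save(a,f's{n}.png'); save(b,f'sd{n}.png'); np.savez(f'd_scene{n}.npz',**a);np.savez(f'd_side{n}.npz',**b)
a=cv2.imread(f'pics/s{n}.png')[130:300,210:400];b=cv2.imread(f'pics/sd{n}.png')[100:270,170:360]
cv2.imwrite(f'pics/c{n}.png',cv2.resize(np.hstack([a,b]),None,fx=2.1,fy=3,interpolation=2))
s=ctrl.get_state(); print(s['time'],s['qpos'].round(3),s['eef_pos'],s['contact_force'].round(2),s['wrist_torque'].round(3),round(s['opening'],3))
E
python3 step.py 3
python3 - <<'E'
from plan import *
s=ctrl.get_state()
g=np.load('grasp.npz'); xt=0.0003
for k in (7,8,9,10,11,12):
    th,Y,Z,X=(90*k/12,-.049+.044*k/12,.09-.055*(k/12)**2,xt*(1-k/12))
    p,Rt=stand(th,W(X,Y,Z),s,g['f0'],R.from_quat(g['q0']),g['p0']); t,r=rel(p,Rt,s)
    print(th,t.round(3).tolist(),r.round(3).tolist())
E
```

```text
4.3 [-0.025  0.083  2.066  0.314  0.948  0.072] [0.52546142 0.1505084  0.11107027] [ 0.05  0.6  -2.55] [-0.28   0.032  0.015] 0.696
52.5 [-0.0, 0.0, 0.001] [0.0, 0.134, 0.0]
60.0 [0.001, 0.0, 0.003] [0.001, 0.265, -0.0]
67.5 [0.003, 0.0, 0.006] [0.001, 0.396, -0.001]
75.0 [0.006, 0.0, 0.01] [0.002, 0.527, -0.001]
82.5 [0.011, 0.0, 0.014] [0.002, 0.657, -0.002]
90.0 [0.018, 0.0, 0.019] [0.003, 0.788, -0.002]
```

View pics/c3.png

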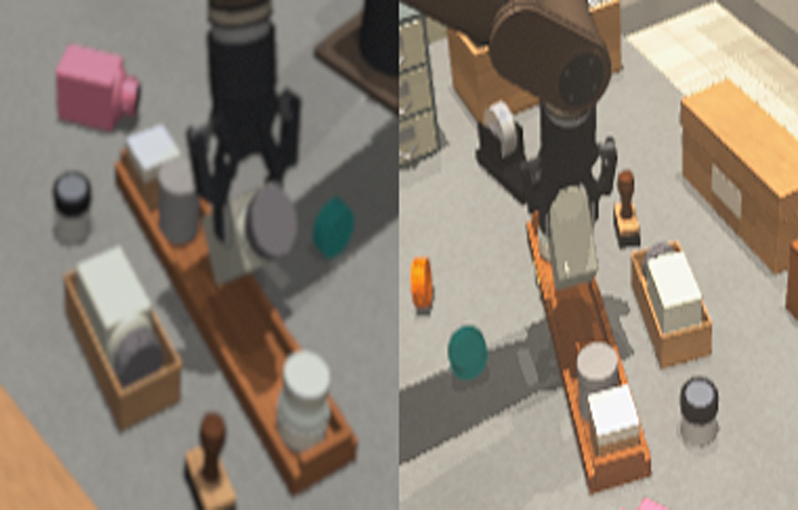

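>>> play_rows:
  claw: [255,255,255,255,255,255,255,255,255,255,255,255,255,255]
  travel:
    - [0,0,0]
    - [0,0,0.001]
    - [0,0,0.002]
    - [0.001,0,0.003]
    - [0.002,0,0.004]
    - [0.003,0,0.006]
    - [0.004,0,0.008]
    - [0.006,0,0.01]
    - [0.008,0,0.012]
    - [0.011,0,0.014]
    - [0.015,0,0.017]
    - [0.018,0,0.019]
    - [0.018,0,0.019]
    - [0.018,0,0.019]
  dr:
    - [0,0.067,0]
    - [0,0.134,0]
    - [0.001,0.2,0]
    - [0.001,0.265,0]
    - [0.001,0.33,0]
    - [0.001,0.396,-0.001]
    - [0.001,0.46,-0.001]
    - [0.002,0.527,-0.001]
    - [0.002,0.59,-0.001]
    - [0.002,0.657,-0.002]
    - [0.003,0.72,-0.002]
    - [0.003,0.788,-0.002]
    - [0.003,0.788,-0.002]
    - [0.003,0.788,-0.002]

```text
time: 5.7
eef_pos: [0.5219, 0.1377, 0.0886]
tcp_rot: [0.77, 0.583, -0.206, 0.155]
contact_force: [0.5, -0.1, -3.1]
opening: 0.691
```

```bash
python3 step.py 4
python3 - <<'E'
from plan import *
s=ctrl.get_state()
g=np.load('grasp.npz')
for Z in (.035,.015,.008,.006):
    p,Rt=stand(90,W(0,-.005,Z),s,g['f0'],R.from_quat(g['q0']),g['p0']); t,r=rel(p,Rt,s)
    print(Z,t.round(4).tolist(),r.round(4).tolist())
for n in ('scene','side'):
    P=cloud(dict(np.load(f'd_{n}4.npz'))).reshape(-1,3);P=P[np.isfinite(P).all(1)]
    q=P-o;X=q@ex;Y=q@ey
    m=(abs(X)<.06)&(abs(Y+.005)<.06)&(P[:,2]>.13)&(P[:,2]<.2)
    h=np.histogram(P[m,2],bins=np.arange(.13,.2,.003)); print(n,h[0])
    # cap top
    zt=.156
    mm=m&(abs(P[:,2]-.156)<.006)&(abs(X)<.035); 
    if mm.sum()>10:
        A=np.c_[X[mm],Y[mm],np.ones(mm.sum())]; k=np.linalg.lstsq(A,P[mm,2],rcond=None)[0]; print('slopes deg X,Y',np.degrees(k[:2]),k[2],X[mm].min(),X[mm].max(),Y[mm].min(),Y[mm].max())
E
```

```text
5.8 [-0.367  0.252  2.202  1.158  1.23  -0.837] [0.52231507 0.13773984 0.08940962] [-0.15 -0.43 -2.35] [-0.684  0.178 -0.034] 0.693
0.035 [-0.0006, -0.0001, 0.001] [0.0019, 0.0021, 0.0004]
0.015 [0.0093, -0.0001, 0.0183] [0.0019, 0.0021, 0.0004]
0.008 [0.0128, -0.0001, 0.0244] [0.0019, 0.0021, 0.0004]
0.006 [0.0138, -0.0001, 0.0261] [0.0019, 0.0021, 0.0004]
scene [ 42  61  73  53  46  34  28  71 183   9   0   0   0   0   0   0   0   0
   0   0   0   0   0]
slopes deg X,Y [-0.13641149 -1.37344563] 0.15450074820391999 -0.027586615301332794 0.029677151858820135 -0.028947727593239818 0.023979105969197237
side [ 1  4  4  4  8  8  8  9 11  1  0  0  0  0  0  0  0  0  0  0  0  0  0]
slopes deg X,Y [-3.71960539  5.36913831] 0.15667419202633537 -0.0005667217659612268 0.02492358998420719 -0.030748562417062163 -0.0020235657107405677
```

View pics/c4.png

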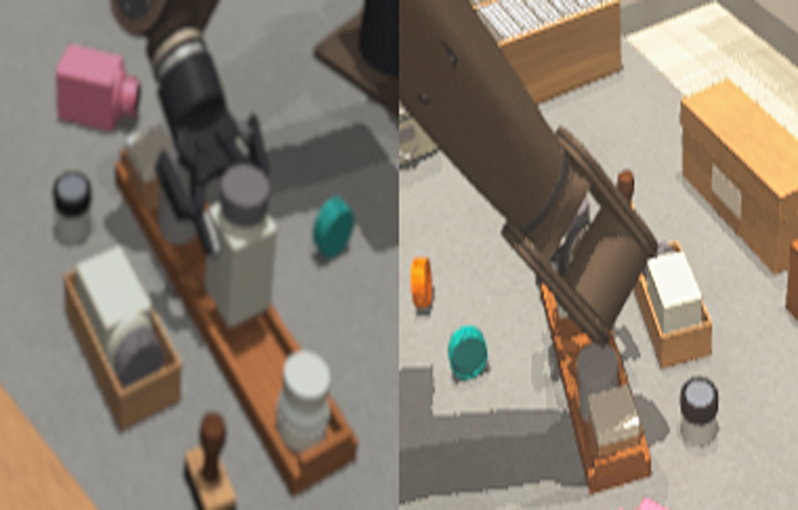

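Run:
```python
from plan import *
for n in ('scene','side'):
    P=cloud(dict(np.load(f'd_{n}4.npz'))).reshape(-1,3);P=P[np.isfinite(P).all(1)]
    q=P-o;X=q@ex;Y=q@ey
    for y0 in np.arange(-.28,-.05,.02):
        m=(abs(X)<.07)&(Y>y0)&(Y<y0+.02)&(P[:,2]>.07)
        if m.sum(): print(n,y0.round(2),m.sum(),P[m,2].min().round(3),np.percentile(P[m,2],5).round(3))
```

```text
scene -0.26 1 0.223 0.223
scene -0.24 268 0.217 0.223
scene -0.22 613 0.194 0.215
scene -0.2 773 0.176 0.199
scene -0.18 1051 0.161 0.205
scene -0.16 309 0.164 0.182
scene -0.14 203 0.146 0.162
scene -0.12 328 0.144 0.156
scene -0.1 443 0.119 0.134
scene -0.08 447 0.111 0.118
scene -0.06 231 0.106 0.112
side -0.28 223 0.174 0.181
side -0.26 714 0.161 0.194
side -0.24 865 0.161 0.223
side -0.22 242 0.192 0.229
side -0.2 46 0.234 0.246
side -0.18 31 0.198 0.206
side -0.16 29 0.07 0.177
side -0.14 44 0.158 0.167
side -0.12 25 0.142 0.147
side -0.1 23 0.13 0.133
side -0.08 4 0.138 0.138
side -0.06 10 0.118 0.118
```

>>> play_rows:
  claw: [255,255,255,255,255,255,255,255]
  travel:
    - [0.002,0,0.005]
    - [0.004,0,0.01]
    - [0.007,0,0.014]
    - [0.009,0,0.018]
    - [0.0105,0,0.021]
    - [0.012,0,0.023]
    - [0.0125,0,0.0237]
    - [0.0125,0,0.0237]
  dr:
    - [0,0,0]
    - [0,0,0]
    - [0,0,0]
    - [0,0,0]
    - [0,0,0]
    - [0,0,0]
    - [0,0,0]
    - [0,0,0]

```text
time: 6.6
eef_pos: [0.522, 0.1368, 0.0625]
tcp_rot: [0.77, 0.583, -0.206, 0.156]
contact_force: [0.7, -0.1, -2.2]
opening: 0.699
```

```bash
python3 step.py 5
python3 - <<'E'
from plan import *
s=ctrl.get_state()
g=np.load('grasp.npz')
for Z in (.008,.006,.004):
    p,Rt=stand(90,W(0,-.005,Z),s,g['f0'],R.from_quat(g['q0']),g['p0']); t,r=rel(p,Rt,s)
    print(Z,t.round(4).tolist(),r.round(4).tolist())
E
```

```text
6.7 [-0.369  0.314  2.197  1.176  1.208 -0.893] [0.52218934 0.13674361 0.06274712] [-0.33  0.16 -3.17] [-0.752  0.161 -0.012] 0.692
0.008 [0.0004, -0.0003, 0.0008] [0.0022, 0.002, 0.0003]
0.006 [0.0014, -0.0003, 0.0025] [0.0022, 0.002, 0.0003]
0.004 [0.0024, -0.0003, 0.0043] [0.0022, 0.002, 0.0003]
```

View pics/c5.png

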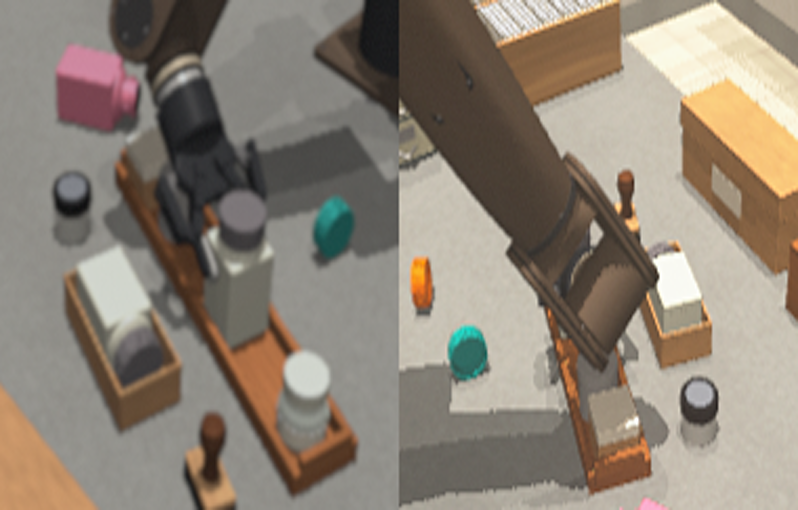

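In between the walls, free hanging still (-3 N). Ease down to contact.

>>> play_rows:
  claw: [255,255,255,255,255]
  travel:
    - [0.0005,0,0.001]
    - [0.001,0,0.0018]
    - [0.0014,0,0.0026]
    - [0.0018,0,0.0033]
    - [0.0018,0,0.0033]
  dr:
    - [0,0,0]
    - [0,0,0]
    - [0,0,0]
    - [0,0,0]
    - [0,0,0]

```text
time: 7.2
eef_pos: [0.5225, 0.1368, 0.0613]
tcp_rot: [0.77, 0.584, -0.203, 0.155]
contact_force: [-5.5, -4.7, 9.4]
opening: 0.695
```

Run:
```python
from plan import *
s=ctrl.get_state(); print(s['eef_pos'],s['contact_force'],s['wrist_torque'])
```

```text
[0.52253829 0.13676116 0.06126681] [-5.46003149 -4.66685277  9.43097427] [0.17015094 0.2748351  0.45858425]
```

>>> play_rows:
  claw: [60,0,0,0,0,0,0,0,0,0,0,0]
  travel:
    - [0,0,0]
    - [0,0,0]
    - [0,0,0]
    - [0,0,0]
    - [0,0,0]
    - [-0.01,0,0]
    - [-0.03,0,0]
    - [-0.05,0,0]
    - [-0.075,0,-0.01]
    - [-0.1,0,-0.025]
    - [-0.12,0,-0.04]
    - [-0.12,0,-0.04]
  dr:
    - [0,0,0]
    - [0,0,0]
    - [0,0,0]
    - [0,0,0]
    - [0,0,0]
    - [0,0,0]
    - [0,0,0]
    - [0,0,0]
    - [0,0,0]
    - [0,0,0]
    - [0,0,0]
    - [0,0,0]

```text
time: 8.4
eef_pos: [0.5014, 0.053, 0.1586]
tcp_rot: [0.771, 0.582, -0.202, 0.158]
contact_force: [1.2, -0.3, -0.1]
opening: 1.002
```

```bash
python3 step.py 6
python3 - <<'E'
from plan import *
for n in ('scene','side'):
    P=cloud(dict(np.load(f'd_{n}6.npz'))).reshape(-1,3);P=P[np.isfinite(P).all(1)]
    q=P-o;X=q@ex;Y=q@ey
    mm=(abs(X)<.04)&(abs(Y+.005)<.04)&(P[:,2]>.122)&(P[:,2]<.134)
    if mm.sum()<10: print(n,mm.sum()); continue
    A=np.c_[X[mm],Y[mm],np.ones(mm.sum())]; k=np.linalg.lstsq(A,P[mm,2],rcond=None)[0]
    c,r=cv2.minEnclosingCircle(np.c_[X[mm],Y[mm]].astype(np.float32)*1000); print(n,mm.sum(),'slopes',np.degrees(k[:2]).round(2),k[2],'circ',c,r, 'mean',X[mm].mean(),Y[mm].mean(),P[mm,2].mean())
    m=(abs(X)<.05)&(abs(Y+.005)<.05)&(P[:,2]>.04)&(P[:,2]<.09)
    rc=cv2.minAreaRect(np.c_[X[m],Y[m]].astype(np.float32)*1000); print('body',rc)
s=ctrl.get_state()
p=W(0.0,-.005,.25);show('above',p,tilt(0),s)
E
```

```text
8.5 [-0.553  0.107  2.205  1.009  1.412 -0.773] [0.49963825 0.05481768 0.15555157] [0.77 0.98 0.07] [-0.399  0.091 -0.03 ] 1.004
scene 273 slopes [-0.72 -1.74] 0.1272448046655811 circ (2.4504568576812744, -4.383205890655518) 28.657054901123047 mean 0.004075903179322217 -0.001859677968058425 0.12724998851817299
body ((16.685108184814453, 8.841377258300781), (46.039825439453125, 81.4658203125), 45.506500244140625)
side 53 slopes [ 4.37 -3.78] 0.12706628141352638 circ (-5.540775775909424, 1.7938588857650757) 27.257328033447266 mean -0.00044187608399682204 -0.001228394208253002 0.12711373072757862
body ((-26.66762924194336, -19.332569122314453), (22.947467803955078, 56.877174377441406), 29.493328094482422)
above travel [ 0.0229 -0.0004 -0.1217] dr [-0.0011 -1.053  -0.0041] deg 60.3
```

View pics/c6.png

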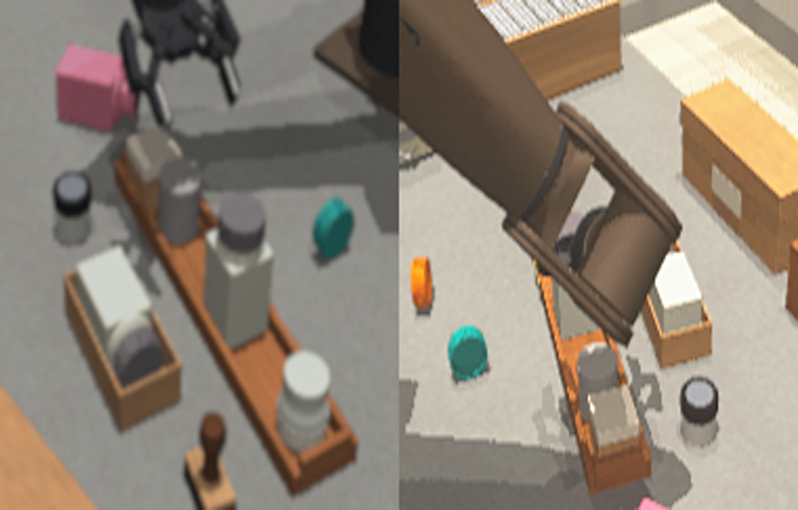

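>>> play_rows:
  claw: [0,0,0,0,0,0,0,0,0,0,0,0]
  travel:
    - [-0.01,0,-0.03]
    - [-0.015,0,-0.05]
    - [-0.01,0,-0.065]
    - [0,0,-0.08]
    - [0.01,0,-0.095]
    - [0.015,0,-0.11]
    - [0.023,0,-0.122]
    - [0.023,0,-0.122]
    - [0.023,0,-0.122]
    - [0.023,0,-0.122]
    - [0.023,0,-0.122]
    - [0.023,0,-0.122]
  dr:
    - [0,-0.1,0]
    - [0,-0.22,0]
    - [0,-0.34,0]
    - [0,-0.46,0]
    - [0,-0.58,-0.001]
    - [0,-0.7,-0.002]
    - [-0.001,-0.82,-0.003]
    - [-0.001,-0.94,-0.004]
    - [-0.001,-1.053,-0.004]
    - [-0.001,-1.053,-0.004]
    - [-0.001,-1.053,-0.004]
    - [-0.001,-1.053,-0.004]

```text
time: 9.7
eef_pos: [0.5205, 0.1318, 0.2489]
tcp_rot: [-0.563, -0.429, 0.563, -0.427]
contact_force: [-0.0, -0.3, -0.2]
opening: 1.002
```

```bash
cat > capfit.py <<'E'
from plan import *
import sys
n=sys.argv[1]
d=cam('wrist'); save(d,f'w{n}.png'); np.savez(f'd_wrist{n}.npz',**d)
e=cam('side'); save(e,f'sd{n}.png'); np.savez(f'd_side{n}.npz',**e)
e2=cam('scene'); save(e2,f's{n}.png'); np.savez(f'd_scene{n}.npz',**e2)
for nm,dd in (('wrist',d),('side',e),('scene',e2)):
    P=cloud(dd).reshape(-1,3);P=P[np.isfinite(P).all(1)]
    q=P-o;X=q@ex;Y=q@ey
    mm=(abs(X)<.04)&(abs(Y+.005)<.04)&(P[:,2]>.123)&(P[:,2]<.132)
    if mm.sum()<10: print(nm,mm.sum()); continue
    c,r=cv2.minEnclosingCircle(np.c_[X[mm],Y[mm]].astype(np.float32)*1000)
    k=np.linalg.lstsq(np.c_[X[mm],Y[mm],np.ones(mm.sum())],P[mm,2],rcond=None)[0]
    print(nm,mm.sum(),'circ',np.round(c,1),round(r,1),'mid',[(np.percentile(v[mm],1)+np.percentile(v[mm],99))/2 for v in (X,Y)],'z',P[mm,2].mean().round(4),'slopes',np.degrees(k[:2]).round(2))
s=ctrl.get_state(); print(s['time'],s['qpos'].round(3),s['eef_pos'],'XY',((s['eef_pos']-o)@ex).round(4),((s['eef_pos']-o)@ey).round(4))
E
python3 capfit.py 7
```

```text
wrist 2997 circ [-1.  -3.4] 27.6 mid [np.float64(-0.0010650338227394009), np.float64(-0.00267482062132484)] z 0.1281 slopes [-0.02 -0.28]
side 153 circ [-1.5 -6.2] 27.9 mid [np.float64(-0.0017452880281087924), np.float64(-0.006194453330695994)] z 0.1269 slopes [0.69 0.57]
scene 265 circ [ 3.2 -5.1] 28.7 mid [np.float64(0.0025499567101927283), np.float64(-0.004362109435760592)] z 0.1273 slopes [-0.27 -0.61]
9.85 [ 5.800e-02 -3.300e-02  1.895e+00  1.000e-03  1.280e+00  3.300e-01] [0.52088206 0.13142778 0.24979842] XY 0.0004 -0.0057
```

View pics/w7.png

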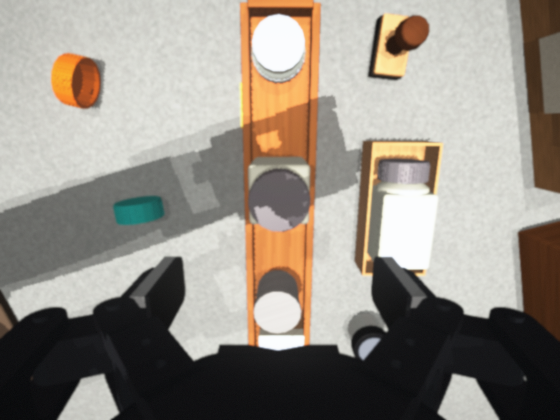

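View pics/sd7.png

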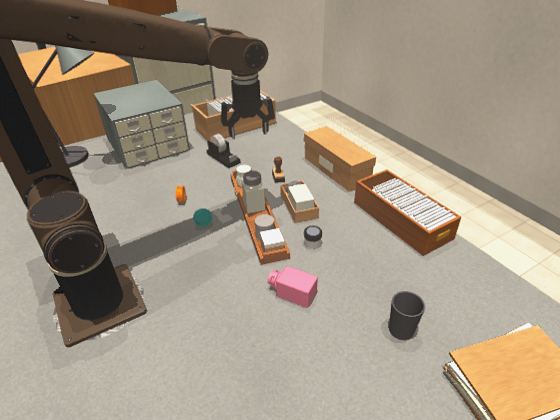

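>>> play_rows:
  claw: [0,0,0,0,0,0,255,255,255,255,255,255,255,255]
  travel:
    - [0.04,0,-0.0015]
    - [0.08,0,-0.0015]
    - [0.115,0,-0.0015]
    - [0.14,0,-0.0015]
    - [0.15,0,-0.0015]
    - [0.15,0,-0.0015]
    - [0.15,0,-0.0015]
    - [0.15,0,-0.0015]
    - [0.15,0,-0.0015]
    - [0.15,0,-0.0015]
    - [0.15,0,-0.0015]
    - [0.15,0,-0.0015]
    - [0.15,0,-0.0015]
    - [0.15,0,-0.0015]
  dr:
    - [0,0,0]
    - [0,0,0]
    - [0,0,0]
    - [0,0,0]
    - [0,0,0]
    - [0,0,0]
    - [0,0,0]
    - [0,0,0]
    - [0,0,0]
    - [0,0,0]
    - [0,0,0]
    - [0,0,0]
    - [0,0,0]
    - [0,0,0]
  force: 50

```text
time: 11.25
eef_pos: [0.522, 0.1331, 0.102]
tcp_rot: [0.564, 0.428, -0.563, 0.428]
contact_force: [-2.6, -0.6, 7.4]
opening: 0.622
```

```bash
python3 step.py 8
```

```text
11.35 [6.100e-02 1.340e-01 2.011e+00 1.000e-03 9.960e-01 3.330e-01] [0.52201532 0.13315871 0.10197245] [-2.59 -0.69  5.95] [ 0.028  0.54  -0.014] 0.62
```

View pics/c8.png

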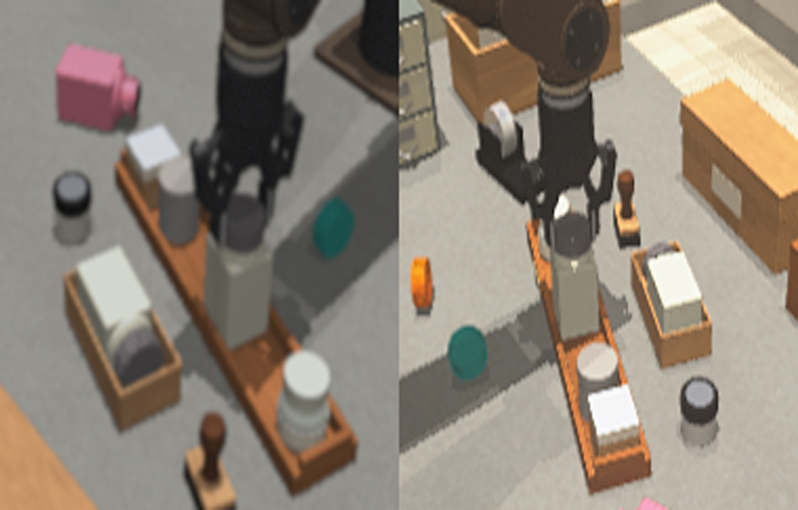

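>>> play_rows:
  claw: [255,255,255,255,255,255,255,255]
  travel:
    - [0,0,0]
    - [0,0,0]
    - [0,0,0]
    - [0,0,0]
    - [0,0,0]
    - [0,0,0]
    - [0,0,0]
    - [0,0,0]
  dr:
    - [-0.03,0,0]
    - [-0.06,0,0]
    - [-0.09,0,0]
    - [-0.12,0,0]
    - [-0.14,0,0]
    - [-0.16,0,0]
    - [-0.18,0,0]
    - [-0.18,0,0]

```text
time: 12.15
eef_pos: [0.5222, 0.1331, 0.1022]
tcp_rot: [0.523, 0.476, -0.522, 0.477]
contact_force: [0.5, -0.0, 0.9]
opening: 0.62
```

```bash
cat > tq.py <<'E'
from plan import *
s=ctrl.get_state();M=R.from_quat(s['tcp_rot']).as_matrix()
yaw=np.degrees(np.arctan2(M[1,1],M[0,1]))
print(s['time'],'jaw yaw vs tray',(yaw+15.5).round(2),'F',s['contact_force'].round(2),'T',s['wrist_torque'].round(3),'eff6',s['joint_efforts'][5].round(3),'op',round(s['opening'],3),s['eef_pos'].round(4),'q6',s['qpos'][5].round(3))
E
python3 tq.py
```

```text
12.15 jaw yaw vs tray 10.24 F [ 0.46 -0.04  0.87] T [-0.105 -0.044 -0.198] eff6 -0.187 op 0.62 [0.5222 0.1331 0.1022] q6 0.152
```

>>> play_rows:
  claw: [255,255,255,255]
  travel:
    - [0,0,0]
    - [0,0,0]
    - [0,0,0]
    - [0,0,0]
  dr:
    - [-0.03,0,0]
    - [-0.05,0,0]
    - [-0.07,0,0]
    - [-0.07,0,0]

```text
time: 12.55
eef_pos: [0.5218, 0.1329, 0.1022]
tcp_rot: [0.506, 0.494, -0.505, 0.494]
contact_force: [-3.0, -2.4, 3.1]
opening: 0.621
```

```bash
python3 tq.py
```

```text
12.55 jaw yaw vs tray 14.2 F [-3.   -2.39  3.09] T [-0.393  0.432 -0.51 ] eff6 -0.597 op 0.621 [0.5218 0.1329 0.1022] q6 0.083
```

>>> play_rows:
  claw: [255,255,255,255,255,255,255,255,255,255,255,255]
  travel:
    - [0,0,0]
    - [0,0,0]
    - [0,0,0]
    - [0,0,0]
    - [0,0,0]
    - [0,0,0]
    - [0,0,0]
    - [0,0,0]
    - [0,0,0]
    - [0,0,0]
    - [0,0,0]
    - [0,0,0]
  dr:
    - [0.05,0,0]
    - [0.1,0,0]
    - [0.15,0,0]
    - [0.2,0,0]
    - [0.25,0,0]
    - [0.3,0,0]
    - [0.34,0,0]
    - [0.38,0,0]
    - [0.42,0,0]
    - [0.45,0,0]
    - [0.48,0,0]
    - [0.5,0,0]

```text
time: 13.75
eef_pos: [0.5219, 0.1331, 0.102]
tcp_rot: [0.613, 0.354, -0.612, 0.354]
contact_force: [-0.6, -0.7, 0.3]
opening: 0.618
```

```bash
python3 tq.py
```

```text
13.75 jaw yaw vs tray -14.46 F [-0.61 -0.67  0.27] T [ 0.003 -0.004 -0.015] eff6 -0.077 op 0.618 [0.5219 0.1331 0.102 ] q6 0.583
```

>>> play_rows:
  claw: [255,255,255,255,255,255]
  travel:
    - [0,0,0]
    - [0,0,0]
    - [0,0,0]
    - [0,0,0]
    - [0,0,0]
    - [0,0,0]
  dr:
    - [0.05,0,0]
    - [0.1,0,0]
    - [0.15,0,0]
    - [0.2,0,0]
    - [0.25,0,0]
    - [0.25,0,0]

```text
time: 14.35
eef_pos: [0.522, 0.1332, 0.102]
tcp_rot: [0.652, 0.275, -0.651, 0.275]
contact_force: [0.0, -0.3, -0.3]
opening: 0.619
```

```bash
python3 tq.py; python3 step.py 9
```

```text
14.35 jaw yaw vs tray -28.77 F [ 0.   -0.26 -0.3 ] T [-0.023  0.019  0.05 ] eff6 0.145 op 0.619 [0.522  0.1332 0.102 ] q6 0.833
14.45 [6.100e-02 1.340e-01 2.011e+00 1.000e-03 9.960e-01 8.320e-01] [0.52202233 0.13323781 0.10204592] [-0.8   0.3   0.77] [-0.025 -0.039  0.007] 0.615
```

View pics/c9.png

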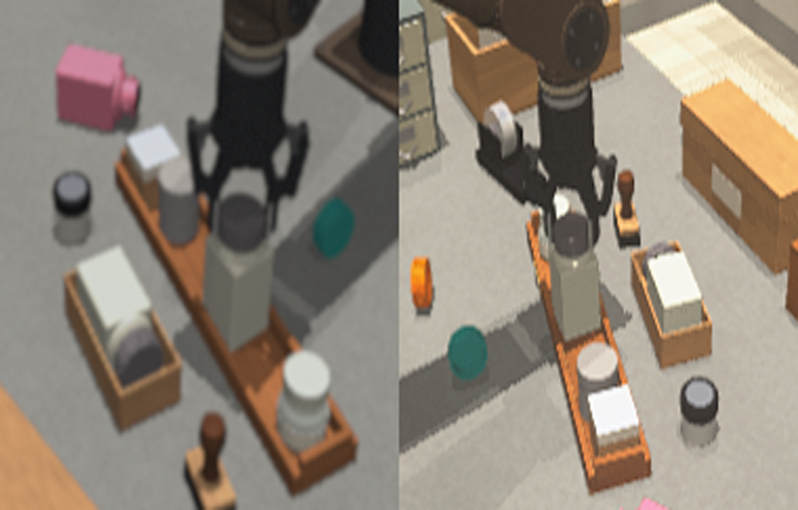

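>>> play_rows:
  claw: [255,255,255,255,255,255,255,255,255,255,255,255]
  travel:
    - [0,0,0]
    - [0,0,0]
    - [0,0,0]
    - [0,0,0]
    - [0,0,0]
    - [0,0,0]
    - [0,0,0]
    - [0,0,0]
    - [0,0,0]
    - [0,0,0]
    - [0,0,0]
    - [0,0,0]
  dr:
    - [0.08,0,0]
    - [0.16,0,0]
    - [0.24,0,0]
    - [0.32,0,0]
    - [0.4,0,0]
    - [0.48,0,0]
    - [0.56,0,0]
    - [0.63,0,0]
    - [0.69,0,0]
    - [0.74,0,0]
    - [0.77,0,0]
    - [0.77,0,0]

```text
time: 15.65
eef_pos: [0.522, 0.1333, 0.102]
tcp_rot: [0.707, 0.011, -0.707, 0.01]
contact_force: [0.5, 0.3, 1.5]
opening: 0.62
```

```bash
python3 tq.py; python3 step.py 10
```

```text
15.65 jaw yaw vs tray -72.8 F [0.55 0.3  1.45] T [0.035 0.04  0.012] eff6 0.092 op 0.62 [0.522  0.1333 0.102 ] q6 1.602
15.75 [6.100e-02 1.340e-01 2.011e+00 1.000e-03 9.960e-01 1.601e+00] [0.52199692 0.13329295 0.10199526] [-0.95 -0.08  0.42] [0.045 0.057 0.02 ] 0.619
```

View pics/c10.png

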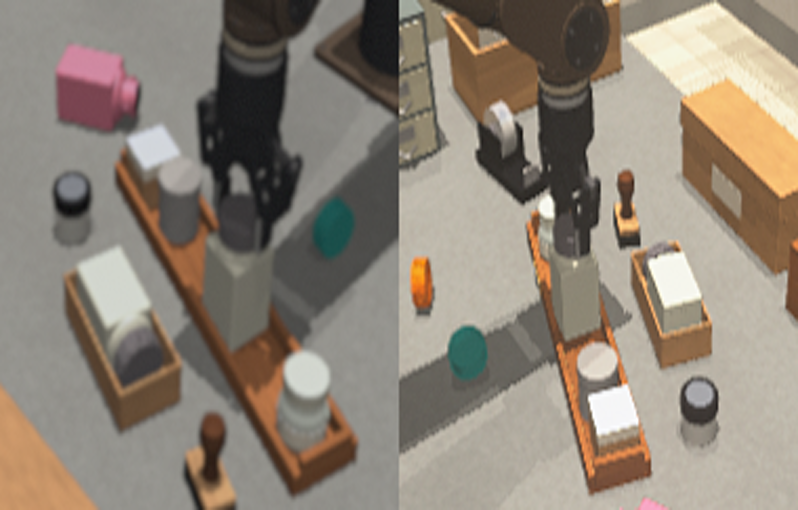

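>>> play_rows:
  claw: [255,255,255,255,255]
  travel:
    - [-0.001,0,0]
    - [-0.002,0,0]
    - [-0.004,0,0]
    - [-0.006,0,0]
    - [-0.006,0,0]
  dr:
    - [0,0,0]
    - [0,0,0]
    - [0,0,0]
    - [0,0,0]
    - [0,0,0]

```text
time: 16.25
eef_pos: [0.5223, 0.1333, 0.1085]
tcp_rot: [0.708, 0.011, -0.706, 0.01]
contact_force: [1.0, -0.2, -0.5]
opening: 0.619
```

```bash
python3 tq.py; python3 step.py 11
```

```text
16.25 jaw yaw vs tray -72.78 F [ 0.95 -0.2  -0.48] T [-0.021  0.043 -0.009] eff6 -0.0 op 0.619 [0.5223 0.1333 0.1085] q6 1.601
16.35 [6.100e-02 1.250e-01 2.007e+00 1.000e-03 1.007e+00 1.601e+00] [0.52205776 0.13329314 0.10813234] [-0.17  0.31  0.5 ] [-0.033  0.009 -0.03 ] 0.618
```

View pics/c11.png

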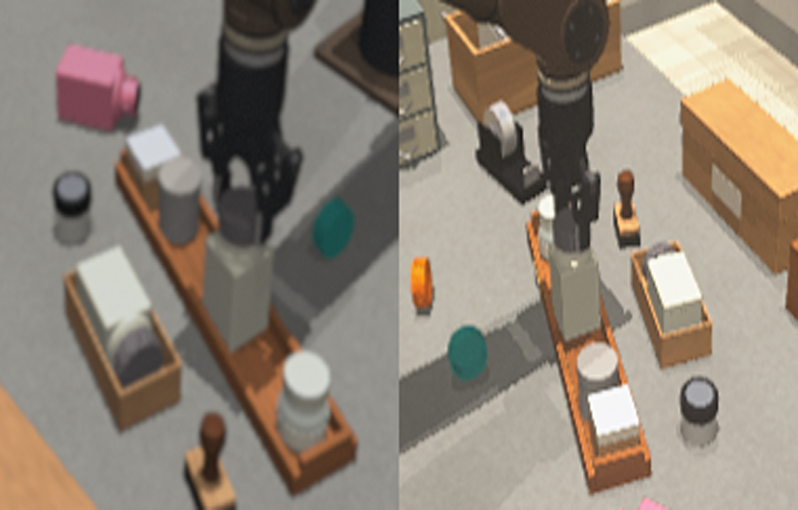

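>>> play_rows:
  claw: [255,255,255,255,255,255,255,255,255,255,255]
  travel:
    - [-0.005,0,0]
    - [-0.012,0,0]
    - [-0.02,0,0]
    - [-0.032,0,0]
    - [-0.046,0,0]
    - [-0.06,0,0]
    - [-0.075,0,0]
    - [-0.087,0,0]
    - [-0.094,0,0]
    - [-0.094,0,0]
    - [-0.094,0,0]
  dr:
    - [0,0,0]
    - [0,0,0]
    - [0,0,0]
    - [0,0,0]
    - [0,0,0]
    - [0,0,0]
    - [0,0,0]
    - [0,0,0]
    - [0,0,0]
    - [0,0,0]
    - [0,0,0]

```text
time: 17.45
eef_pos: [0.5216, 0.1331, 0.2018]
tcp_rot: [0.707, 0.011, -0.707, 0.01]
contact_force: [-0.1, -0.2, -0.4]
opening: 0.617
```

```bash
python3 tq.py; python3 step.py 12
python3 - <<'E'
from plan import *
for n in ('scene','side'):
    P=cloud(dict(np.load(f'd_{n}12.npz'))).reshape(-1,3);P=P[np.isfinite(P).all(1)]
    q=P-o;X=q@ex;Y=q@ey
    m=(abs(X)<.035)&(abs(Y+.004)<.035)
    print(n,np.histogram(P[m,2],bins=np.arange(.06,.26,.01)))
    for lo,hi in((.119,.127),(.207,.227)):
        mm=m&(P[:,2]>lo)&(P[:,2]<hi)
        if mm.sum()>3: print(lo,mm.sum(),X[mm].min(),X[mm].max(),Y[mm].min(),Y[mm].max())
E
```

```text
17.45 jaw yaw vs tray -72.78 F [-0.07 -0.23 -0.39] T [ 0.031  0.051 -0.027] eff6 -0.0 op 0.617 [0.5216 0.1331 0.2018] q6 1.601
17.55 [6.100e-02 1.200e-02 1.942e+00 1.000e-03 1.188e+00 1.601e+00] [0.52134934 0.13311342 0.20113555] [-0.32 -0.61  0.13] [ 0.017 -0.023 -0.031] 0.616
scene (array([ 96,  93, 104, 177, 122,  58, 128,   0,   0,   0,   0,   0,   0,
         0,  37,  92, 293,  50,  39]), array([0.06, 0.07, 0.08, 0.09, 0.1 , 0.11, 0.12, 0.13, 0.14, 0.15, 0.16,
       0.17, 0.18, 0.19, 0.2 , 0.21, 0.22, 0.23, 0.24, 0.25]))
0.119 132 -0.014847936389122119 0.024413033797307956 -0.022735973604826216 0.016366649482976992
0.207 239 -0.02360002206815987 0.03033198848039909 -0.03865523489708311 0.030844697951232174
side (array([ 56,  58,  56, 110,  71,  35,  69,   0,   0,   0,   0,   0,   0,
         0,  23,  43, 105,  32,  23]), array([0.06, 0.07, 0.08, 0.09, 0.1 , 0.11, 0.12, 0.13, 0.14, 0.15, 0.16,
       0.17, 0.18, 0.19, 0.2 , 0.21, 0.22, 0.23, 0.24, 0.25]))
0.119 72 -0.01823893213451359 0.017021236693143225 -0.026511824138567768 0.012286874661437118
0.207 125 -0.028020949979021447 0.02591182408539547 -0.03893750997495761 0.02550947061011998
```

View pics/c12.png

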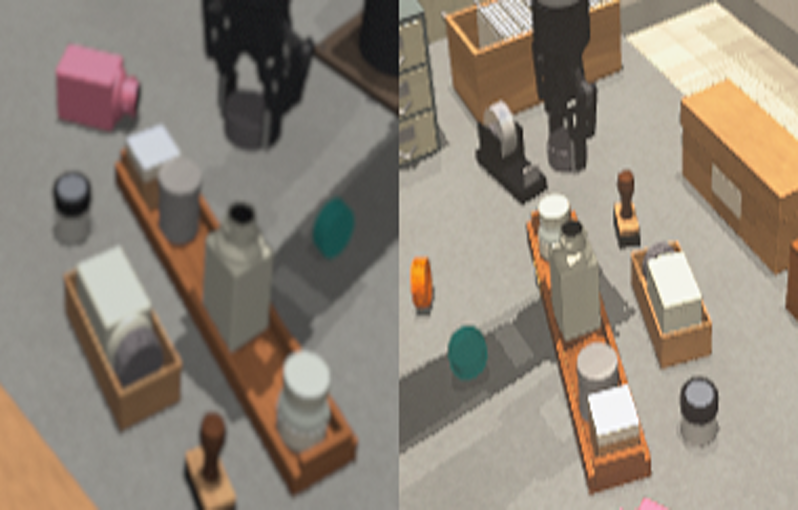

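Run:
```python
from plan import *
for n in ('scene','side'):
  for k in ('0','12'):
    P=cloud(dict(np.load(f'd_{n}{k}.npz'))).reshape(-1,3);P=P[np.isfinite(P).all(1)]
    for nm,c,z in (('jar',(.557,.269),.064),('tin',(.479,-.012),.062),('box',(.466,-.075),.054)):
        m=(np.linalg.norm(P[:,:2]-c,axis=1)<.036)&(P[:,2]>z)&(P[:,2]<.075); 
        if nm=='box': m&=P[:,2]<.0605
        print(n,k,nm,m.sum(),((P[m].min(0)+P[m].max(0))/2).round(4)[:2],P[m].mean(0).round(4))
s=ctrl.get_state(); M=R.from_quat(s['tcp_rot']).as_matrix(); print('tilt',np.degrees(np.arccos(-M[2,0])),s['dq'].round(4))
```

```text
scene 0 jar 279 [0.5581 0.2692] [0.5599 0.27   0.0687]
scene 0 tin 219 [ 0.4811 -0.0094] [ 0.4832 -0.0086  0.0666]
scene 0 box 204 [ 0.4682 -0.0764] [ 0.4695 -0.075   0.0584]
scene 12 jar 280 [0.5591 0.2692] [0.5599 0.2698 0.0685]
scene 12 tin 220 [ 0.4812 -0.01  ] [ 0.4831 -0.0087  0.0665]
scene 12 box 197 [ 0.4677 -0.0745] [ 0.4694 -0.0739  0.0584]
side 0 jar 95 [0.5558 0.2686] [0.5553 0.2657 0.0679]
side 0 tin 207 [ 0.4765 -0.0103] [ 0.4766 -0.0129  0.0658]
side 0 box 266 [ 0.4655 -0.0755] [ 0.464  -0.0767  0.0581]
side 12 jar 102 [0.555  0.2659] [0.5553 0.2649 0.0676]
side 12 tin 205 [ 0.4767 -0.0116] [ 0.4764 -0.0131  0.066 ]
side 12 box 269 [ 0.4655 -0.0746] [ 0.4638 -0.077   0.0581]
tilt 0.05924744007152139 [ 0.0001  0.0035 -0.0007  0.0003 -0.0022 -0.0006]
```

Neighbours unmoved, arm still, cap level. Handing in.

```bash
python3 -c "
from plant import ctrl
print(ctrl.sign_off())"
```

```text
the job is handed in; nothing more can be done
None
```

The job is done and handed in at about 17.5 s of the 51 s allowed. The fallen bottle stands on its foot in the tray row, and I am holding its cap above the open neck.

- **Standing it up:** I gripped the fallen bottle across the tray, turned it 90° upright and set it down between the side walls with its cap on. Measured on the cap top, it stood within about 1° of upright.
- **Thread:** it is left-hand. Counter-clockwise seen from above, the torque climbed to 0.51 N m, a hard stop. Clockwise it stayed at or below about 0.05 N m whenever I read it. I turned the cap roughly 70° and it lifted off with almost no load.
- **Finish:** the cap is held level (tool tilt 0.06°) and the arm is still. Its underside is about 80 mm above the rim, and it is centred over it to within 1–2 mm.
- **Neighbours:** the jar, film tin and slide carton read the same as at the start to about 1 mm in position. The spare bottle was never touched and still lies in the carton in the last picture.

The scene and side cameras put the cap's position up to about 4 mm apart, more than the stated 2 mm calibration. I went by their average and the wrist camera.

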